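# Mount the slicing plate and press its retaining cap home

## Robot

A 6-joint arm with a two-finger parallel gripper is mounted at the origin on the work surface. World frame = base frame: x ahead of the robot, y to its left, z up, the work surface at z = 0. Lengths are in m, angles in rad, forces in N, time in s.
With the tool pointing down it reaches from about 0.35 to 0.85 m from the base axis. Payload 8.1 kg.
Tool frame: the origin (TCP) lies at the very end of the fingers, on their centre line; the grasp point (between the pads) lies robot.grip_point_offset behind it (robot.grip_point_offset is the distance from the TCP to the grasp point, in m); z points along the fingers, y is the line along which they close (so a half turn about z gives the same grasp; the last joint's range is limited). The gripper opens to 93 mm and grips with 3 to 60 N. Pads are 15 mm wide; open, the fingers measure 128 mm over their backs; the gripper's body (75 mm by 188 mm) begins 65 mm behind the grasp point.
Start: joints at [-1.307, 0.13, 1.488, -0, 1.523, -0.085], TCP at [0.205, -0.564, 0.219] pointing down, gripper open.
Joint ranges: [-2.96, 2.96], [-0.89, 2.26], [0.02, 2.5], [-1.34, 4.48], [0, 2.73], [-2.66, 2.66]. Speed limits (rad/s): [2.39, 2.39, 2.79, 3.14, 3.14, 3.14].

## Interface

Orientations are given as a rotation vector (axis times angle).
In Python, from plant import robot, eyes gives the robot as it stands. The module is installed in compiled form; this text tells all that it offers.
- The arm moves only by the tool apply_moves, never from a script. Its argument "steps" is one flat list of numbers, 7 for each row, row after row: the shift along the tool's x, y, z in units of 30 mm (1.0 is 30 mm), then the turn, a rotation vector about the tool's x, y, z in units of 6 degrees (1.0 is 6 degrees), then the opening in per cent of the stroke, from 0 (shut) to 100 (fully open). In form: [dx, dy, dz, ax, ay, az, fingers, dx, dy, dz, ax, ay, az, fingers, ...]. A call has 1 to 12 rows; each row shifts and turns the commanded pose from where the row before left it, along the tool's axes as they then stand; what a row does not reach is not made up. A row lasts 1/12 s, in which the tool goes at most 41.7 mm and 7.16 degrees, less where a joint would pass 70% of its speed; a pose out of reach is approached as far as the arm can. A call is refused whole if a number of a shift passes 1 or a number of a turn 1, either way. A call with a gripper value outside its range is refused whole. The fingers move at their own pace and stop on an object; "grip_force" is the grip in N (left out, the last holds). Time passes only in rows, so rows that do not move let the fingers close. It gives the time, the measured TCP pose, the force, the opening and the grip force at its end, in the units of the state.
- robot.read_state(): the state, without advancing time (a new reading comes with each control period).
- eyes.read_camera(name): name is "scene" or "top" or "wrist"; returns the picture (420x560x3 uint8, red, green, blue); there is no depth.
- eyes.calibration(name): a dict with "K" (3x3 intrinsics, pixels), "R" (3x3) and "t" (3): a world point X has camera coordinates R X + t. Camera axes: x right, y down, z forward; pixel columns grow to the right and rows downward; lengths in m; the calibration is good to about 2 mm. A picture is of the moment at which its call begins: read the wrist's pose just before it. calibration takes no time and is no camera call; for the wrist camera it gives the pose at the moment of the call.
- robot.close_job(): hands the job in; it is judged then, once.
Trained networks look in the newest picture that a camera, given by its name, has taken for a name from the list of things; names that differ only in an ending like _2 or _b are one class to them, and where a whole thing is asked for, a point or a joint stands for the part that bears it (a point fixed in the world has none). Each returns a list of dicts, best first, with "conf" (0 to 1); they miss things now and then, are a little off and sometimes report something else, mostly with a low value. They report only what shows in the picture. A call takes as long as a camera call. They do not tell look-alikes from the thing itself.
- eyes.search_frame(camera, thing): "rect" ([left, top, width, height] in pixels, round what is visible of it).
- eyes.place_of(camera, thing): "xy" ([column, row] in pixels: a listed point, or the origin of a listed thing).
The state is a dict: "t": time; "q": joint angles; "dq": joint speeds; "joint_torque": joint torques, N m; "tool_pos": TCP position; "orientation": TCP orientation; "force": force on the tool from outside, world axes, zero at the start; "wrist_torque": the same for the moment, N m; "opening": finger opening in m; "gripper_force": force on a finger pad.
Only numpy, scipy, OpenCV 4.12 (cv2) and the standard library are available. Lean on these libraries where they do the work, as an engineer would, in place of code of your own. Each camera call takes 0.05 s, during which the arm holds its last target. There are 200 camera calls.

## Task

Get the fruit slicer ready: lower the steel slicing plate by its black grip bar over the two pins and the stud of the green base until it lies flush, then push the red snap cap straight down onto the stud until it clicks and sits fully home on the plate. Keep pressing firmly after the click and finish like that, with the gripper still on the cap and pushing it down against the plate. Leave the bowl, mug, jars and spoon where they are.

Things in the scene. Friction and masses are not known exactly. Their poses are not given: they have to be found in the camera images.
- slicer_base: green plastic slicer base, fixed, 190 (x) x 130 (y) x 50 mm tall; origin under its centre, z up. Its flat top, 50 mm up, is the plate's seat, with two upright steel locating pins at x = -65, y = +38 and -38 mm: 8 mm thick, 13 mm above the seat, tapered over the top 5 mm. The stud stands at x = +55, y = 0 mm
- stud_top (a point): tip of the base's upright steel stud, on its axis, 81 mm above the table, 31 mm above the seat; axes of the base. Stud 18 mm thick, tapered to 10 mm at the tip, with four sprung brass noses bulging to 26 mm across at 18 mm above the seat; pushing the cap over them takes about 10 N, up to 17 N when quick
- plate_grip (a point): centre of the black upright grip bar of the loose steel slicing plate (170 x by 110 y by 6 mm, 0.3 kg). Bar 44 (x) x 14 (y) mm, from 6 to 42 mm above the plate's underside; this point is 24 mm above it and at x = -15, y = 0 from the plate's centre. Axes of the plate, z up. Mounted: plate x along base x, plate centre over base centre, this point 74 mm above the table
- plate_hole (a point): centre of the plate's 30 mm stud hole, at its upper face, 70 mm along the plate's +x from the grip bar's centre (x = +55, y = 0 from the plate's centre); axes of the plate. The plate's two 11 mm pin holes lie at x = -65, y = +38 and -38 mm from its centre
- cap_center (a point): centre of the loose red round snap cap, 44 mm across, 40 mm tall, 60 g, standing open end down; 20 mm above its rim. Inner lip at the rim, 4 mm tall, 22 mm opening. Over the stud it meets the noses 18 mm above home, clicks (force drops, it is drawn down) some 8 to 10 mm above home, and stops hard when its rim lands on the mounted plate, this point then 76 mm above the table
- bowl: open white ceramic bowl, 120 mm across, 60 mm tall; origin under its centre. A bystander
- mug: blue ceramic mug, 76 mm across, 85 mm tall, handle on its +y side; origin under its centre. A bystander
- jar: amber jar with yellow cap, 60 mm across, 90 mm tall; origin under its centre. A bystander
- pot: small orange pot with white cap, 44 mm across, 60 mm tall; origin under its centre. A bystander
- spoon: metal spoon lying flat, 160 mm long; origin under its centre. A bystander
There are look-alikes about, which are no part of the job. Several things look just like the part that bears cap_center: the one meant starts farthest from the robot's base.

How it is judged:
By the outcome, as a careful person would: the job done as asked, in the order asked, and still so for the second after the job is handed in, while the arm keeps its last pose, push and grip.
It also fails if it takes over 72 s, if anything falls off the work surface, if the arm or the gripper's body presses on something with over 40 N, if the wrist force passes 120 N, or if a joint passes its speed limit or range.

## Working session

There is one attempt and no reset: what is moved stays moved. The work goes in short steps, Python scripts to look and compute and a tool call to move; the robot and the scene stay as the last step left them, time stands still between calls to the robot, and variables do not carry over. Pictures are saved under pics/ and viewed, at most 10 in all, crops included, and the job is handed in when it is done.

Besides the shell and the picture viewer there is one more tool, called after ">>>" as name(argument=value, ...), one argument or row to a line, values as JSON. apply_moves: Moves the arm, as the interface text tells. Its arguments: {"type":"object","properties":{"steps":{"type":"array"},"grip_force":{"type":"number"}},"required":["steps"]}

```bash
mkdir -p pics
cat > h.py <<'E'
import numpy as np, cv2
from plant import robot, eyes
from scipy.spatial.transform import Rotation as Ro
def ray(cam,uv,z):
    c=eyes.calibration(cam);K,R,t=map(np.array,(c["K"],c["R"],c["t"]))
    d=R.T@np.linalg.inv(K)@np.array([uv[0],uv[1],1.]);o=-R.T@t
    return o+d*(z-o[2])/d[2]
def proj(cam,X):
    c=eyes.calibration(cam);p=np.array(c["K"])@(np.array(c["R"])@np.array(X)+np.array(c["t"]));return p[:2]/p[2]
def snap(cam,name=None):
    im=eyes.read_camera(cam)
    if name: cv2.imwrite("pics/"+name,im[:,:,::-1])
    return im
E
python3 - <<'E'
from h import *
np.set_printoptions(precision=4,suppress=True)
print(robot.grip_point_offset, robot.read_state())
Z=dict(slicer_base=0,stud_top=.081,plate_grip=.024,plate_hole=.006,cap_center=.02,bowl=0,mug=0,jar=0,pot=0,spoon=0)
for cam in("top","scene"):
    snap(cam,cam+"0.png")
    for n,z in Z.items():
        for d in eyes.place_of(cam,n): print(cam,n,np.round(d["xy"],1),round(d["conf"],2),ray(cam,d["xy"],z)[:2])
E
```

```text
0.0188 {'t': 0.0, 'q': array([-1.3074,  0.1312,  1.4893, -0.    ,  1.523 , -0.0854]), 'dq': array([ 0.0003, -0.0003,  0.0002, -0.0003, -0.0013,  0.0006]), 'joint_torque': array([ -0.0002, -55.9838, -49.1769,   0.0769,   0.0352,  -0.0001]), 'tool_pos': array([ 0.2049, -0.5633,  0.2176]), 'orientation': array([-3.0921, -0.5448,  0.0003]), 'force': array([-0.1734, -0.1285,  0.0952]), 'wrist_torque': array([ 0.0184, -0.0117,  0.0326]), 'gripper_force': 0.0, 'opening': 0.09312947277822846}
top slicer_base [291.6 196.6] 0.91 [ 0.5734 -0.0229]
top stud_top [285.1 171.8] 0.6 [ 0.6214 -0.0064]
top plate_grip [155.3 213.5] 0.8 [0.5366 0.3001]
top plate_grip [187.8 120.3] 0.31 [0.7591 0.2231]
top plate_hole [167.2 184.4] 0.78 [0.6076 0.2769]
top plate_hole [394.2 224.3] 0.52 [ 0.5015 -0.2684]
top plate_hole [331.7 269.3] 0.33 [ 0.3969 -0.1148]
top cap_center [406.2 287.3] 0.94 [ 0.3526 -0.2871]
top cap_center [410.  328.3] 0.87 [ 0.2579 -0.2922]
top cap_center [383.1 267. ] 0.61 [ 0.401  -0.2344]
top cap_center [393.6 226.5] 0.52 [ 0.4959 -0.2629]
top cap_center [256.1 274. ] 0.3 [0.3904 0.0649
[... 275 characters left out ...]
slicer_base [278.4 253.1] 0.91 [ 0.586  -0.0169]
scene stud_top [286.2 240.2] 0.86 [ 0.6339 -0.0101]
scene stud_top [379.9 216.4] 0.24 [0.599  0.2683]
scene plate_grip [381.6 218.5] 0.61 [0.5394 0.3097]
scene plate_hole [382.9 238. ] 0.81 [0.6046 0.2857]
scene cap_center [185.  240.4] 0.85 [ 0.491 -0.258]
scene cap_center [173.8 216. ] 0.68 [ 0.3675 -0.2768]
scene cap_center [166.9 196.4] 0.57 [ 0.2568 -0.2876]
scene cap_center [191.3 221.8] 0.56 [ 0.4092 -0.2306]
scene bowl [332.9 305.7] 0.68 [0.8083 0.0584]
scene mug [193.8 314.2] 0.72 [ 0.7495 -0.2688]
scene jar [394.3 277.9] 0.56 [0.7574 0.2464]
scene pot [230.8 221.6] 0.67 [ 0.4104 -0.1156]
scene spoon [287.9 207.9] 0.61 [0.3849 0.0689]
```

View pics/top0.png

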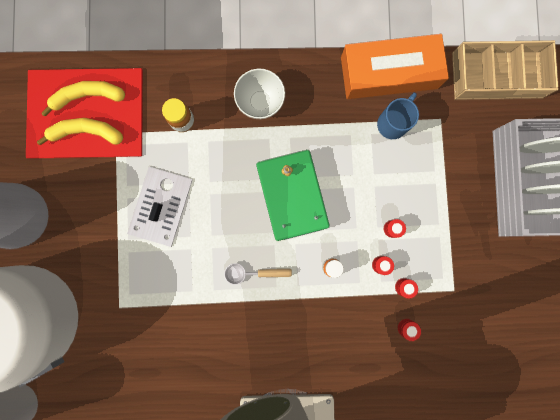

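View pics/scene0.png

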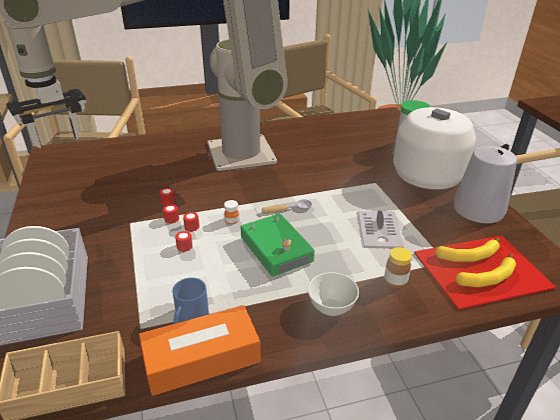

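Four red caps could be cap_center, at top-view pixels (395,228), (383,266), (407,288) and (411,331). The pot at (333,268) has a white cap, so it is out. They lie about 0.56, 0.46, 0.45 and 0.39 m from the base. The farthest is (395,228), at about (0.493, -0.26). The plate is at (160,205), its grip bar at (155,212), and the base is at (292,196). I'll move over the base and look with the wrist camera.

>>> apply_moves(
  steps=[0.95, -0.68, 0, 0, 0, 0, 100, 0.95, -0.68, 0, 0, 0, 0, 100, 0.95, -0.68, 0, 0, 0, 0, 100, 0.95, -0.68, 0, 0, 0, 0, 100, 0.95, -0.68, 0, 0, 0, 0, 100, 0.95, -0.68, 0, 0, 0, 0, 100, 0.95, -0.68, 0, 0, 0, 0, 100, 0.95, -0.68, 0, 0, 0, 0, 100, 0.95, -0.68, 0, 0, 0, 0, 100, 0.95, -0.68, 0, 0, 0, 0, 100, 0.95, -0.68, 0, 0, 0, 0, 100, 0.95, -0.68, 0, 0, 0, 0, 100],
)

```text
t: 2.1
tool_pos: [0.4436, -0.2154, 0.2189]
orientation: [3.093, 0.545, 0.001]
force: [-0.2, -0.6, -0.1]
opening: 0.093
gripper_force: 0.0
```

```bash
cat >> h.py <<'E'
Z=dict(slicer_base=0,stud_top=.081,plate_grip=.024,plate_hole=.006,cap_center=.02)
np.set_printoptions(precision=4,suppress=True)
def look(cam,names,name=None):
    s=robot.read_state();R=Ro.from_rotvec(s["orientation"]).as_matrix()
    print("t",s["t"],"tcp",s["tool_pos"],"yaw",np.degrees(np.arctan2(R[1,0],R[0,0])),"tz",R[:,2],"F",s["force"])
    c=eyes.calibration(cam);print("cam",-np.array(c["R"]).T@c["t"])
    im=snap(cam,name)
    for n in names:
        for d in eyes.place_of(cam,n): print(n,np.round(d["xy"],1),round(d["conf"],2),ray(cam,d["xy"],Z[n])[:2])
    return im
E
python3 -c "
from h import *
look('wrist',['slicer_base','stud_top','cap_center','plate_grip'],'w1.png')
"
```

```text
t 2.1 tcp [ 0.4436 -0.2154  0.2189] yaw 19.982274338538357 tz [ 0.0007 -0.0004 -1.    ] F [-0.1888 -0.5699 -0.0669]
cam [ 0.5109 -0.1897  0.3854]
cap_center [285.1 351.6] 0.97 [ 0.2538 -0.2877]
cap_center [284.3 218.9] 0.71 [ 0.4022 -0.2325]
cap_center [345.8 146.6] 0.68 [ 0.4919 -0.2633]
cap_center [314.2 276.3] 0.64 [ 0.3526 -0.2847]
```

View pics/w1.png

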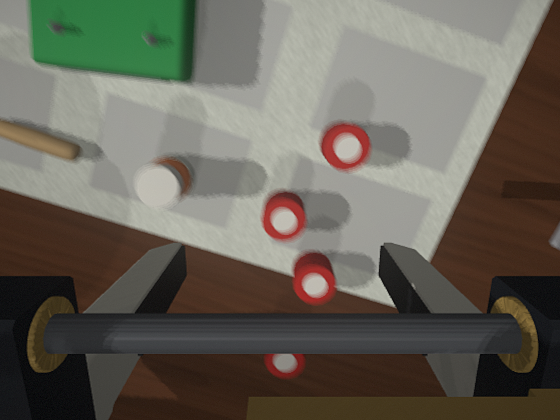

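The wrist view shows the four red caps. The farthest one is at (346,147), world (0.492, -0.263), well apart from the others. The base is at the upper left, so I'll move over it.

>>> apply_moves(
  steps=[1, -0.57, -0.2, 0, 0, 0, 100, 1, -0.57, -0.2, 0, 0, 0, 100, 1, -0.57, -0.2, 0, 0, 0, 100, 1, -0.57, -0.2, 0, 0, 0, 100, 1, -0.57, -0.2, 0, 0, 0, 100, 1, -0.57, -0.2, 0, 0, 0, 100, 1, -0.57, -0.2, 0, 0, 0, 100, 0, 0, 0, 0, 0, 0, 100, 0, 0, 0, 0, 0, 0, 100],
)

```text
t: 3.1
tool_pos: [0.5999, -0.033, 0.2604]
orientation: [3.094, 0.546, -0.001]
force: [-0.9, -1.5, -0.4]
opening: 0.0933
gripper_force: 0.0
```

```bash
python3 -c "
from h import *
look('wrist',['slicer_base','stud_top','cap_center'],'w2.png')
"
```

```text
t 3.1 tcp [ 0.5999 -0.033   0.2604] yaw 20.014738617726206 tz [-0.0003 -0.0002 -1.    ] F [-0.9076 -1.4807 -0.4028]
cam [ 0.6673 -0.0073  0.4268]
stud_top [268.5 146. ] 0.73 [ 0.6245 -0.0107]
cap_center [376.3 364.1] 0.72 [ 0.4012 -0.2324]
```

View pics/w2.png

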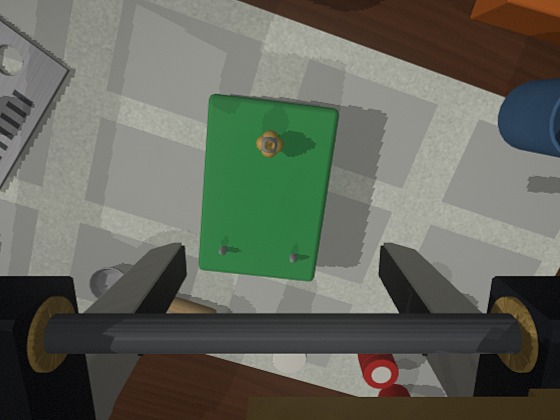

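The base fills the centre. The stud tip is near (269,145), with the pins near (222,250) and (293,258). I'll fit the base pose from the green top outline together with the pins and stud.

Run:
```python
from h import *
im=cv2.imread("pics/w2.png");hsv=cv2.cvtColor(im,cv2.COLOR_BGR2HSV)
g=cv2.inRange(hsv,(45,90,30),(80,255,255))
cs,_=cv2.findContours(g,cv2.RETR_EXTERNAL,cv2.CHAIN_APPROX_NONE);c=max(cs,key=cv2.contourArea)
h=cv2.convexHull(c)
# world at z=.05
w=np.array([ray('wrist',p[0],.05)[:2] for p in c])
r=cv2.minAreaRect((w*1000).astype(np.float32));print("rect mm",r)
P=np.array([ray('wrist',p,z)[:2] for p,z in(((268.5,145.),.081),((222,250.5),.063),((292.5,258),.063))])
M=np.array([[.055,0],[-.065,.038],[-.065,-.038]])
def fit(M,P):
    a,b=M-M.mean(0),P-P.mean(0);th=np.arctan2((a[:,0]*b[:,1]-a[:,1]*b[:,0]).sum(),(a*b).sum())
    R=np.array([[np.cos(th),-np.sin(th)],[np.sin(th),np.cos(th)]]);o=P.mean(0)-R@M.mean(0);return np.degrees(th),o,P-(M@R.T+o)
print(P,fit(M,P))
roi=im[120:275,200:330]; 
m=cv2.bitwise_not(g); 
n,l,st,ce=cv2.connectedComponentsWithStats(m[100:275,205:330])
for s,cc in zip(st,ce): 
    if 8<s[4]<3000: print(s+np.array([205,100,0,0,0]),cc+[205,100])
big=cv2.resize(np.hstack([im[230:275,200:250],im[235:280,270:320],im[125:170,245:295]]),None,fx=5,fy=5,interpolation=cv2.INTER_CUBIC);cv2.imwrite("pics/w2c.png",big)
```

```text
rect mm ((573.0813598632812, -22.832672119140625), (186.72647094726562, 127.1983413696289), 13.018760681152344)
[[ 0.6254 -0.0104]
 [ 0.5032 -0.0007]
 [ 0.5201 -0.073 ]] (np.float64(13.134995767819229), array([ 0.5739, -0.0223]), array([[-0.0021, -0.0005],
       [ 0.0012, -0.0006],
       [ 0.0009,  0.0011]]))
[205 100   4  57 133] [205.9023 120.8797]
[269 100  61   8 259] [307.888  102.1737]
[256 130  27  28 519] [269.158  143.6262]
[314 174  16 101 831] [324.1552 239.9134]
[218 246   9   9  56] [222.2857 249.8393]
[289 254   8   9  58] [292.7069 257.6552]
[205 270  42   5 116] [219.9914 272.819 ]
```

View pics/w2c.png

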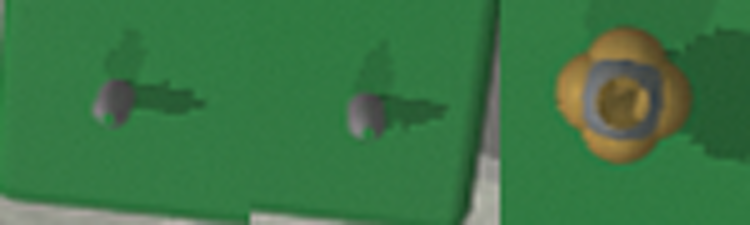

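The pins and stud agree with the outline. The base centre is at about (0.5735, -0.0225) with yaw 13.1°, so the mounted grip point is (0.559, -0.026). Next, the plate.

>>> apply_moves(
  steps=[-0.08, -0.88, 0, 0, 0, 0.54, 100, -0.08, -0.88, 0, 0, 0, 0.54, 100, -0.08, -0.88, 0, 0, 0, 0.54, 100, -0.08, -0.88, 0, 0, 0, 0.54, 100, -0.08, -0.88, 0, 0, 0, 0.54, 100, -0.08, -0.88, 0, 0, 0, 0.54, 100, -0.08, -0.88, 0, 0, 0, 0.54, 100, -0.08, -0.88, 0, 0, 0, 0.54, 100, -0.08, -0.88, 0, 0, 0, 0.54, 100, -0.08, -0.88, 0, 0, 0, 0.54, 100, -0.08, -0.88, 0, 0, 0, 0.54, 100, -0.08, -0.88, 0, 0, 0, 0.54, 100],
)

```text
t: 4.3
tool_pos: [0.5593, 0.2767, 0.2609]
orientation: [3.098, -0.523, 0.001]
force: [1.0, -0.7, -0.8]
opening: 0.0926
gripper_force: 0.0
```

>>> apply_moves(
  steps=[0, 0, 0, 0, 0, 0, 100, 0, 0, 0, 0, 0, 0, 100],
)

```text
t: 4.47
tool_pos: [0.5592, 0.2765, 0.2603]
orientation: [3.099, -0.514, -0.001]
force: [-0.2, -1.1, 0.4]
opening: 0.093
gripper_force: 0.0
```

```bash
python3 -c "
from h import *
im=look('wrist',['plate_grip','plate_hole'],'w3.png')
"
```

```text
t 4.4667 tcp [0.5592 0.2765 0.2603] yaw -18.83015998363634 tz [-0.0005 -0.0005 -1.    ] F [-0.1682 -1.1285  0.3966]
cam [0.6272 0.2534 0.4266]
plate_grip [263.3 195. ] 0.59 [0.5393 0.3041]
plate_hole [264.1 129.2] 0.88 [0.6059 0.28  ]
```

View pics/w3.png

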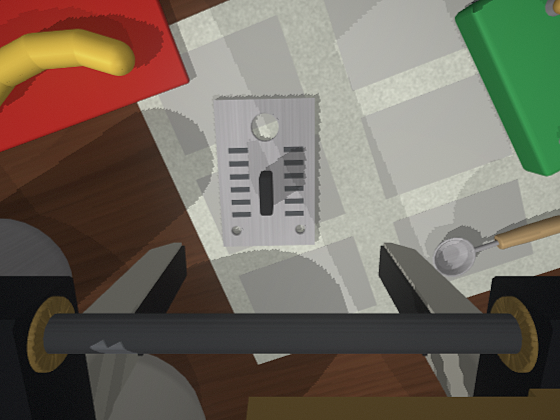

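The plate shows clearly: stud hole at (265,127), pin holes at (236,231) and (300,230), and the black bar at (266,193).

```bash
cat >> h.py <<'E'
def fit(M,P):
    M,P=np.array(M),np.array(P);a,b=M-M.mean(0),P-P.mean(0);th=np.arctan2((a[:,0]*b[:,1]-a[:,1]*b[:,0]).sum(),(a*b).sum())
    R=np.array([[np.cos(th),-np.sin(th)],[np.sin(th),np.cos(th)]]);o=P.mean(0)-R@M.mean(0);return np.degrees(th),o,P-(M@R.T+o)
E
python3 - <<'E'
from h import *
im=cv2.imread("pics/w3.png");g=cv2.cvtColor(im,cv2.COLOR_BGR2GRAY)
m=(g[160:225,250:285]<60).astype(np.uint8);n,l,st,ce=cv2.connectedComponentsWithStats(m)
i=1+np.argmax(st[1:,4]);ys,xs=np.where(l==i)
w=np.array([ray('wrist',(x+250,y+160),.042)[:2] for x,y in zip(xs,ys)])
print(st[i]+[250,160,0,0,0],"bar top mm",cv2.minAreaRect((w*1000).astype(np.float32)))
P=[ray('wrist',p,.006)[:2] for p in((265,127),(236,231),(300,230))]
t,o,r=fit([[.055,0],[-.065,.038],[-.065,-.038]],P);print(t,o,r,"grip",o-.015*np.array([np.cos(np.radians(t)),np.sin(np.radians(t))]))
E
```

```text
[259 171  14  44 547] bar top mm ((544.7068481445312, 298.45697021484375), (13.608671188354492, 47.03797912597656), 72.23724365234375)
-18.087561730022916 [0.5548 0.2956] [[ 0.0007 -0.0002]
 [-0.0003  0.0003]
 [-0.0004 -0.    ]] grip [0.5405 0.3002]
```

Grip bar at (0.5408, 0.3004), yaw -18.1°. Descending around it.

>>> apply_moves(
  steps=[-0.83, -0.57, 0, 0, 0, -0.12, 100, 0, 0, 1, 0, 0, 0, 100, 0, 0, 1, 0, 0, 0, 100, 0, 0, 1, 0, 0, 0, 100, 0, 0, 1, 0, 0, 0, 100, 0, 0, 1, 0, 0, 0, 100, 0, 0, 1, 0, 0, 0, 80, 0, 0, 1, 0, 0, 0, 60, 0, 0, 0.8, 0, 0, 0, 50, 0, 0, 0, 0, 0, 0, 50],
)

```text
t: 5.45
tool_pos: [0.5373, 0.2976, 0.0206]
orientation: [3.096, -0.497, -0.012]
force: [-0.3, -0.6, -0.4]
opening: 0.0705
gripper_force: 0.0
```

```bash
python3 -c "
from h import *
im=look('wrist',['plate_grip','plate_hole'],'w4.png')
"
```

```text
t 5.45 tcp [0.5373 0.2976 0.0206] yaw -18.252299357912925 tz [-0.0087 -0.0041 -1.    ] F [-0.3372 -0.5834 -0.3527]
cam [0.6069 0.2758 0.1864]
plate_grip [272.5 259.6] 0.74 [0.5398 0.305 ]
```

View pics/w4.png

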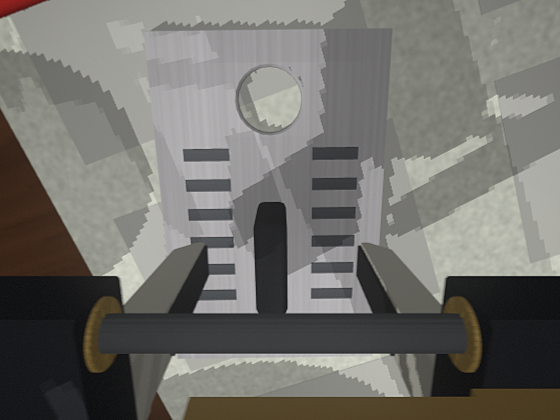

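The bar at (271,258) sits between the fingers and the stud hole is at (269,100). I'll lower the rest, then re-measure before closing.

>>> apply_moves(
  steps=[0.1, 0, 0.36, 0, 0, 0, 50, 0, 0, 0, 0, 0, 0, 50, 0, 0, 0, 0, 0, 0, 50],
)

```text
t: 5.85
tool_pos: [0.5448, 0.3001, 0.0166]
orientation: [-3.102, 0.496, -0.001]
force: [0.4, 0.9, -0.5]
opening: 0.0469
gripper_force: 0.0
```

Run:
```python
from h import *
im=look('wrist',[],'w5.png')
g=cv2.cvtColor(im,cv2.COLOR_RGB2GRAY)
c=cv2.HoughCircles(cv2.GaussianBlur(g,(5,5),1),cv2.HOUGH_GRADIENT,1,100,param1=80,param2=25,minRadius=25,maxRadius=60)
print(c)
for p in c[0][:3]: print(ray('wrist',p[:2],.006), "tcp->hole", )
s=robot.read_state();R=Ro.from_rotvec(s["orientation"]).as_matrix()
for p in c[0][:3]: print((R.T@(ray('wrist',p[:2],.006)-s["tool_pos"]))*1000)
```

```text
t 5.85 tcp [0.5448 0.3001 0.0166] yaw -18.18942484919664 tz [ 0.001   0.0004 -1.    ] F [ 0.4113  0.9076 -0.55  ]
cam [0.6128 0.2777 0.183 ]
[[[278.5 113.5  32.6]]]
[0.6083 0.281  0.006 ] tcp->hole
[66.4508 -1.5799 10.6979]
```

>>> apply_moves(
  steps=[-0.12, -0.05, 0.24, 0, 0, 0, 45, 0, 0, 0, 0, 0, 0, 10, 0, 0, 0, 0, 0, 0, 10, 0, 0, 0, 0, 0, 0, 10, 0, 0, 0, 0, 0, 0, 10, 0, 0, 0, 0, 0, 0, 10],
  grip_force=30,
)

```text
t: 6.4
tool_pos: [0.5412, 0.3026, 0.0088]
orientation: [3.102, -0.496, 0.0]
force: [-0.5, 1.5, -1.1]
opening: 0.0137
gripper_force: 30.0
```

>>> apply_moves(
  steps=[0, 0, 0, 0, 0, 0, 10, 0, 0, 0, 0, 0, 0, 10],
)

```text
t: 6.57
tool_pos: [0.5412, 0.3026, 0.0088]
orientation: [3.102, -0.496, 0.0]
force: [-1.1, -0.5, 1.2]
opening: 0.014
gripper_force: 30.0
```

Gripped, with the opening at 14 mm. Lifting and swinging over to the base.

>>> apply_moves(
  steps=[0, 0, -0.3, 0, 0, 0, 10, 0, 0, -0.7, 0, 0, 0, 10, 0, 0, -0.8, 0, 0, 0, 10, 0, 0, -0.8, 0, 0, 0, 10, 0, 0, -0.8, 0, 0, 0, 10, 0, 0, -0.6, 0, 0, 0, 10, 0, 0, -0.2, 0, 0, 0, 10],
  grip_force=45,
)

```text
t: 7.15
tool_pos: [0.5428, 0.3035, 0.1388]
orientation: [-3.099, 0.496, -0.007]
force: [0.5, 0.7, -2.2]
opening: 0.0136
gripper_force: 45.0
```

>>> apply_moves(
  steps=[0.09, 0.92, 0, 0, 0, -0.433, 10, 0.09, 0.92, 0, 0, 0, -0.433, 10, 0.09, 0.92, 0, 0, 0, -0.433, 10, 0.09, 0.92, 0, 0, 0, -0.433, 10, 0.09, 0.92, 0, 0, 0, -0.433, 10, 0.09, 0.92, 0, 0, 0, -0.433, 10, 0.09, 0.92, 0, 0, 0, -0.433, 10, 0.09, 0.92, 0, 0, 0, -0.433, 10, 0.09, 0.92, 0, 0, 0, -0.433, 10, 0.09, 0.92, 0, 0, 0, -0.433, 10, 0.09, 0.92, 0, 0, 0, -0.433, 10, 0.09, 0.92, 0, 0, 0, -0.433, 10],
)

```text
t: 8.15
tool_pos: [0.5501, -0.0271, 0.1336]
orientation: [-3.12, -0.359, 0.003]
force: [0.6, -0.4, -3.6]
opening: 0.0136
gripper_force: 45.0
```

>>> apply_moves(
  steps=[0, 0, 0, 0, 0, 0, 10, 0, 0, 0, 0, 0, 0, 10],
)

```text
t: 8.32
tool_pos: [0.5504, -0.0271, 0.1336]
orientation: [-3.121, -0.351, 0.003]
force: [0.4, 0.3, -4.3]
opening: 0.0138
gripper_force: 45.0
```

Run:
```python
from h import *
im=look('wrist',['plate_hole','stud_top'],'w6.png')
s=robot.read_state();R=Ro.from_rotvec(s["orientation"]).as_matrix()
zf=s["tool_pos"][2]-.0088+.006;print("plate face z",zf)
g=cv2.GaussianBlur(cv2.cvtColor(im,cv2.COLOR_RGB2GRAY),(5,5),1)
c=cv2.HoughCircles(g,cv2.HOUGH_GRADIENT,1,100,param1=80,param2=25,minRadius=25,maxRadius=60)
for p in (c[0][:3] if c is not None else []): print(p,(R.T@(ray('wrist',p[:2],zf)-s["tool_pos"]))*1000)
print("stud expected px",proj('wrist',[.5735+.055*np.cos(np.radians(13.1)),-.0225+.055*np.sin(np.radians(13.1)),.081]))
```

```text
t 8.3167 tcp [ 0.5504 -0.0271  0.1336] yaw 12.830510355230524 tz [-0.0017  0.0003 -1.    ] F [ 0.4211  0.3034 -4.3253]
cam [ 0.6207 -0.0103  0.2999]
stud_top [281.7  90.8] 0.56 [ 0.6258 -0.0065]
plate face z 0.1311556306640214
[280.5 105.5  34.4] [70.2856 -1.5618  2.7239]
stud expected px [288.4038  89.9259]
```

View pics/w6.png

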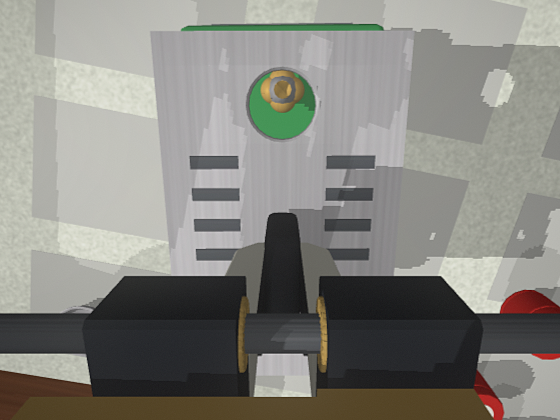

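The stud at (282,90) is visible through the hole, centred at (280,105), and the plate is square with the base edge. I'll take the offset differentially, since both sit at nearly the same pixel.

```bash
cat >> h.py <<'E'
def off(stud,hole,zf,zs=.081,yaw=None):
    s=robot.read_state();R=Ro.from_rotvec(s["orientation"]).as_matrix()
    d=ray('wrist',stud,zs)-ray('wrist',hole,zf);print("tool-frame move mm",(R.T@d)[:2]*1000,"world",d[:2]*1000)
E
python3 - <<'E'
from h import *
off((282,90.5),(280.7,105),.1312)
im=cv2.imread("pics/w6.png")
hsv=cv2.cvtColor(im,cv2.COLOR_BGR2HSV)
g=cv2.inRange(hsv,(45,90,30),(80,255,255))
sub=g[15:32,170:400];w=[]
for x in range(195,375,10):
    ys=np.where(g[10:32,x])[0]
    if len(ys): w.append(ray('wrist',(x,ys[0]+10),.05)[:2])
w=np.array(w);print(len(w));print("base far edge dir deg",np.degrees(np.arctan(np.polyfit(w[:,1],w[:,0],1)[0])))
e=cv2.Canny(cv2.cvtColor(im,cv2.COLOR_BGR2GRAY),60,150)
# slot edges as plate yaw: left/right slot centres
f=cv2.cvtColor(im,cv2.COLOR_BGR2GRAY)
for r in ((155,168),(187,200)):
    c=[]
    for a,b in((185,245),(322,380)):
        m=(f[r[0]-4:r[1]+4,a:b]<80);ys,xs=np.where(m);c.append(ray('wrist',(xs.mean()+a,ys.mean()+r[0]-4),.1312)[:2])
    d=c[0]-c[1];print("plate yaw",np.degrees(np.arctan2(-d[0],d[1])))
E
```

```text
tool-frame move mm [7.4277 0.5902] world [7.3066 1.1245]
18
base far edge dir deg -13.484833720247012
plate yaw 10.77548578450012
plate yaw 13.038707762144849
```

>>> apply_moves(
  steps=[0.25, 0.035, 0.2, 0, 0, -0.07, 10, 0, 0, 0.5, 0, 0, 0, 10, 0, 0, 0.4, 0, 0, 0, 10, 0, 0, 0.15, 0, 0, 0, 10, 0, 0, 0, 0, 0, 0, 10, 0, 0, 0, 0, 0, 0, 10],
)

```text
t: 8.97
tool_pos: [0.5579, -0.0247, 0.0968]
orientation: [-3.12, -0.368, 0.002]
force: [-0.3, 0.5, -4.3]
opening: 0.0135
gripper_force: 45.0
```

Run:
```python
from h import *
im=look('wrist',[],'w7.png')
s=robot.read_state();R=Ro.from_rotvec(s["orientation"]).as_matrix();zf=s["tool_pos"][2]-.0088+.006
cv2.imwrite("pics/w7c.png",cv2.resize(im[60:180,210:350,::-1],None,fx=4,fy=4,interpolation=cv2.INTER_CUBIC))
g=cv2.GaussianBlur(cv2.cvtColor(im,cv2.COLOR_RGB2GRAY),(5,5),1)
c=cv2.HoughCircles(g,cv2.HOUGH_GRADIENT,1,100,param1=80,param2=25,minRadius=25,maxRadius=60);print(c,zf)
```

```text
t 8.9667 tcp [ 0.5579 -0.0247  0.0968] yaw 13.448351487262185 tz [-0.0012  0.0002 -1.    ] F [-0.2597  0.4999 -4.3144]
cam [ 0.6279 -0.0071  0.2631]
[[[279.5 104.5  36. ]]] 0.09466516947019568
```

View pics/w7c.png

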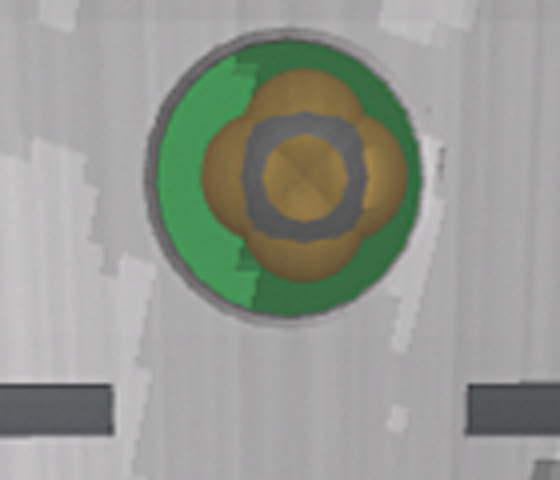

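The hole's upper rim is centred at crop (284,177), which is (280.9,104.3) in the image. The stud tip is at crop (304,178), which is (286,104.5). A small sideways shift is needed.

Run:
```python
from h import *
off((286,104.5),(280.9,104.3),.0947)
```

```text
tool-frame move mm [-0.1932  2.3757] world [ 0.3661 -2.3554]
```

>>> apply_moves(
  steps=[0, 0.07, 0, 0, 0, 0.03, 10, 0, 0, 0.25, 0, 0, 0, 10, 0, 0, 0.25, 0, 0, 0, 10, 0, 0, 0.26, 0, 0, 0, 10, 0, 0, 0, 0, 0, 0, 10, 0, 0, 0, 0, 0, 0, 10],
)

```text
t: 9.52
tool_pos: [0.558, -0.0272, 0.0731]
orientation: [-3.12, -0.362, 0.004]
force: [0.2, -0.4, -4.9]
opening: 0.0135
gripper_force: 45.0
```

Run:
```python
from h import *
im=look('wrist',[],'w8.png')
s=robot.read_state();zf=s["tool_pos"][2]-.0088+.006;print(zf)
g=cv2.cvtColor(im,cv2.COLOR_RGB2GRAY)
hsv=cv2.cvtColor(im,cv2.COLOR_RGB2HSV)
m=cv2.inRange(hsv,(10,90,30),(30,255,255))[60:180,210:350];ys,xs=np.where(m);print("brass bbox/centroid",xs.min()+210,xs.max()+210,ys.min()+60,ys.max()+60)
gr=cv2.inRange(hsv,(45,90,20),(85,255,255))[60:180,210:350];ys,xs=np.where(gr|m);print("hole bbox",xs.min()+210,xs.max()+210,ys.min()+60,ys.max()+60)
```

```text
t 9.5167 tcp [ 0.558  -0.0272  0.0731] yaw 13.23418774573542 tz [-0.0024  0.0003 -1.    ] F [ 0.225  -0.45   -4.8844]
cam [ 0.6282 -0.0098  0.2393]
0.07095357889048642
brass bbox/centroid 251 309 73 132
hole bbox 249 314 70 138
```

The noses are centred in the hole to within about 1 mm. Lowering over the pins in small steps.

>>> apply_moves(
  steps=[0.02, -0.015, 0.05, 0, 0, 0, 10, 0, 0, 0.07, 0, 0, 0, 10, 0, 0, 0.07, 0, 0, 0, 10, 0, 0, 0.07, 0, 0, 0, 10, 0, 0, 0, 0, 0, 0, 10],
)

```text
t: 9.98
tool_pos: [0.5591, -0.0266, 0.066]
orientation: [-3.12, -0.362, 0.001]
force: [-0.1, 0.5, -4.1]
opening: 0.0133
gripper_force: 45.0
```

>>> apply_moves(
  steps=[0, 0, 0.07, 0, 0, 0, 10, 0, 0, 0.07, 0, 0, 0, 10, 0, 0, 0.05, 0, 0, 0, 10, 0, 0, 0, 0, 0, 0, 10, 0, 0, 0, 0, 0, 0, 10],
)

```text
t: 10.4
tool_pos: [0.5593, -0.0267, 0.0607]
orientation: [-3.121, -0.362, 0.0]
force: [-1.0, -0.7, -3.4]
opening: 0.0136
gripper_force: 45.0
```

>>> apply_moves(
  steps=[0, 0, 0.05, 0, 0, 0, 10, 0, 0, 0.05, 0, 0, 0, 10, 0, 0, 0, 0, 0, 0, 10, 0, 0, 0, 0, 0, 0, 10],
)

```text
t: 10.73
tool_pos: [0.5598, -0.0267, 0.0587]
orientation: [3.12, 0.362, 0.001]
force: [-4.2, 0.1, 5.0]
opening: 0.0139
gripper_force: 45.0
```

It makes contact at the expected height (0.0587 against 0.0588). I'll press a little, release, and rise.

>>> apply_moves(
  steps=[0, 0, 0.04, 0, 0, 0, 10, 0, 0, 0, 0, 0, 0, 10],
)

```text
t: 10.9
tool_pos: [0.5599, -0.0267, 0.0587]
orientation: [3.12, 0.362, 0.001]
force: [-10.0, 0.5, 15.1]
opening: 0.0141
gripper_force: 45.0
```

>>> apply_moves(
  steps=[0, 0, 0, 0, 0, 0, 40, 0, 0, 0, 0, 0, 0, 60, 0, 0, 0, 0, 0, 0, 60, 0, 0, -0.3, 0, 0, 0, 60, 0, 0, -0.8, 0, 0, 0, 60, 0, 0, -1, 0, 0, 0, 60, 0, 0, -1, 0, 0, 0, 60, 0, 0, -1, 0, 0, 0, 60, 0, 0, -0.6, 0, 0, 0, 60],
)

```text
t: 11.65
tool_pos: [0.5608, -0.0269, 0.2022]
orientation: [3.119, 0.362, 0.007]
force: [0.7, -0.1, -0.0]
opening: 0.0557
gripper_force: 0.0
```

Run:
```python
from h import *
im=look('wrist',['plate_hole','stud_top','plate_grip'],'w9.png')
```

```text
t 11.65 tcp [ 0.5608 -0.0269  0.2022] yaw 13.238620798045236 tz [ 0.0047 -0.0006 -1.    ] F [ 0.6652 -0.1094 -0.0473]
cam [ 0.6299 -0.0094  0.3689]
plate_hole [281.3 107.4] 0.68 [ 0.6283 -0.0105]
stud_top [278.1 107.3] 0.66 [ 0.6267 -0.0078]
plate_grip [281.2 197.4] 0.92 [ 0.545  -0.0285]
```

View pics/w9.png

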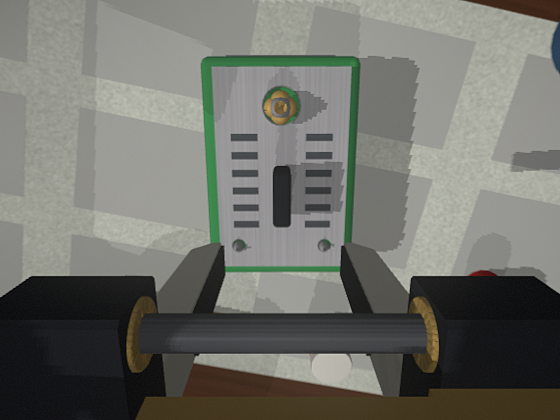

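The plate lies evenly on the base: both pins show through their holes at (238,245) and (324,245), and the stud is inside the hole at (280,106). Next is the cap.

>>> apply_moves(
  steps=[-0.34, 0.89, 0, 0, 0, 0, 90, -0.34, 0.89, 0, 0, 0, 0, 90, -0.34, 0.89, 0, 0, 0, 0, 90, -0.34, 0.89, 0, 0, 0, 0, 90, -0.34, 0.89, 0, 0, 0, 0, 90, -0.34, 0.89, 0, 0, 0, 0, 90, -0.34, 0.89, 0, 0, 0, 0, 90, -0.34, 0.89, 0, 0, 0, 0, 90, 0, 0, 0, 0, 0, 0, 90, 0, 0, 0, 0, 0, 0, 90],
)

```text
t: 12.68
tool_pos: [0.5275, -0.254, 0.1954]
orientation: [-3.119, -0.358, 0.004]
force: [-0.8, 1.2, 0.5]
opening: 0.0837
gripper_force: 0.0
```

Run:
```python
from h import *
im=look('wrist',['cap_center'],'w10.png')
hsv=cv2.cvtColor(im,cv2.COLOR_RGB2HSV)
s=robot.read_state();R=Ro.from_rotvec(s["orientation"]).as_matrix()
p0=proj('wrist',[.492,-.263,.04]);print("expect top px",p0)
x,y=p0.astype(int);w=hsv[y-50:y+50,x-50:x+50]
m=((w[...,1]<70)&(w[...,2]>150)).astype(np.uint8);red=((w[...,1]>130)&((w[...,0]<10)|(w[...,0]>170))).astype(np.uint8)
n,l,st,ce=cv2.connectedComponentsWithStats(m)
for a,b in zip(st,ce):
    if 200<a[4]<5000:
        q=b+[x-50,y-50];X=ray('wrist',q,.04);print("white top",a,q,X,"tool mm",(R.T@(X-s["tool_pos"]))*1000)
cv2.imwrite("pics/w10c.png",cv2.resize(im[max(0,y-90):y+90,x-120:x+120,::-1],None,fx=3,fy=3))
```

```text
t 12.6833 tcp [ 0.5275 -0.254   0.1954] yaw 13.085138416426839 tz [-0.003   0.0019 -1.    ] F [-0.8286  1.2033  0.4697]
cam [ 0.598  -0.2372  0.3616]
cap_center [270.9 345. ] 0.86 [ 0.3522 -0.2798]
cap_center [285.8 218.2] 0.63 [ 0.4933 -0.2628]
cap_center [235.6 291.5] 0.57 [ 0.4056 -0.231 ]
expect top px [285.8409 226.2337]
white top [   0    0  100  100 3909] [279.5971 232.3328] [ 0.485  -0.2588  0.04  ] tool mm [-43.4065  -3.3168 156.1516]
white top [ 74   0  26  15 340] [321.8647 182.5324] [ 0.5388 -0.2846  0.04  ] tool mm [  3.0548  34.1207 155.9929]
white top [ 36  38  26  25 520] [283.4173 225.7558] [ 0.4919 -0.2607  0.04  ] tool mm [-37.067    0.1856 156.1334]
```

View pics/w10c.png

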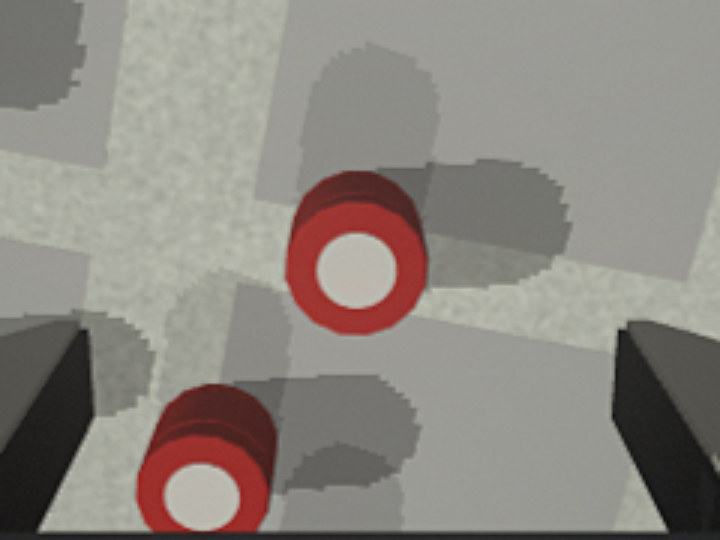

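The chosen cap is at (283,226) in the wrist image, the farthest of the red ones. The nearer ones are lower in the picture. That crop was my eleventh view, one over the limit, so I'll work from numbers only from here. Descending on the cap.

>>> apply_moves(
  steps=[-1, 0.05, 0, 0, 0, 0, 85, -0.24, 0, 0, 0, 0, 0, 85, 0, 0, 1, 0, 0, 0, 85, 0, 0, 1, 0, 0, 0, 85, 0, 0, 1, 0, 0, 0, 85, 0, 0, 1, 0, 0, 0, 85, 0, 0, 1, 0, 0, 0, 85, 0, 0, 0.9, 0, 0, 0, 85, 0, 0, 0.3, 0, 0, 0, 85, 0, 0, 0, 0, 0, 0, 85, 0, 0, 0, 0, 0, 0, 85],
)

```text
t: 13.7
tool_pos: [0.4934, -0.2627, 0.0122]
orientation: [-3.12, -0.363, 0.0]
force: [0.3, -0.1, 0.3]
opening: 0.0793
gripper_force: 0.0
```

Run:
```python
from h import *
im=look('wrist',['cap_center'],'w11.png')
hsv=cv2.cvtColor(im,cv2.COLOR_RGB2HSV)
s=robot.read_state();R=Ro.from_rotvec(s["orientation"]).as_matrix()
m=((hsv[...,1]<70)&(hsv[...,2]>150)).astype(np.uint8)
n,l,st,ce=cv2.connectedComponentsWithStats(m)
for a,b in zip(st,ce):
    if 800<a[4]<6000: print(a,b,(R.T@(ray('wrist',b,.04)-s["tool_pos"]))*1000)
```

```text
t 13.7 tcp [ 0.4934 -0.2627  0.0122] yaw 13.28634265941663 tz [-0.0002  0.0003 -1.    ] F [ 0.3471 -0.0562  0.2667]
cam [ 0.5633 -0.2453  0.1785]
cap_center [285.2 266.1] 0.96 [ 0.4928 -0.2648]
cap_center [185.2 404.3] 0.84 [ 0.4049 -0.232 ]
[ 513    6   47   78 1971] [542.8133  52.9442] [ 88.2896  90.9963 -25.6201]
[328 287  53  26 813] [353.2042 301.1685] [ -8.938   28.8813 -26.005 ]
```

>>> apply_moves(
  steps=[-0.03, 0.05, 0.22, 0, 0, 0, 70, 0, 0, 0, 0, 0, 0, 40, 0, 0, 0, 0, 0, 0, 40, 0, 0, 0, 0, 0, 0, 40, 0, 0, 0, 0, 0, 0, 40, 0, 0, 0, 0, 0, 0, 40, 0, 0, 0, 0, 0, 0, 40],
  grip_force=58,
)

```text
t: 14.38
tool_pos: [0.4926, -0.265, 0.0053]
orientation: [3.121, 0.362, 0.0]
force: [-0.1, 0.5, 2.7]
opening: 0.0438
gripper_force: 58.0
```

>>> apply_moves(
  steps=[0, 0, -0.3, 0, 0, 0, 40, 0, 0, -0.7, 0, 0, 0, 40, 0, 0, -0.9, 0, 0, 0, 40, 0, 0, -1, 0, 0, 0, 40, 0, 0, -0.9, 0, 0, 0, 40, 0, 0, -0.3, 0, 0, 0, 40, 0, 0, 0, 0, 0, 0, 40],
)

```text
t: 14.97
tool_pos: [0.4946, -0.2663, 0.132]
orientation: [3.116, 0.362, 0.008]
force: [0.7, -0.4, -1.0]
opening: 0.0433
gripper_force: 58.0
```

Run:
```python
from h import *
im=look('wrist',['cap_center'],'w12.png')
s=robot.read_state();R=Ro.from_rotvec(s["orientation"]).as_matrix()
for d in eyes.place_of('wrist','cap_center')[:1]: print((R.T@(ray('wrist',d["xy"],s["tool_pos"][2]+.015)-s["tool_pos"]))*1000)
x=R.T@(np.array([.6276,-.0105,0])-s["tool_pos"]);print("to stud tool units",x/.03)
```

```text
t 14.9667 tcp [ 0.4946 -0.2663  0.132 ] yaw 13.241814172530127 tz [ 0.0054 -0.0036 -1.    ] F [ 0.7376 -0.3763 -0.9721]
cam [ 0.5635 -0.2483  0.2987]
cap_center [265.7 358.4] 0.98 [ 0.3519 -0.282 ]
cap_center [282.6 270.9] 0.55 [ 0.435  -0.2775]
[-45.219   -9.3615 -14.9873]
to stud tool units [ 6.3328 -7.2153  4.2475]
```

The cap is held, with the opening at 43 mm. Carrying it over the stud.

>>> apply_moves(
  steps=[0.4, -0.45, 0, 0, 0, 0, 40, 0.8, -0.9, 0, 0, 0, 0, 40, 0.8, -0.9, 0, 0, 0, 0, 40, 0.8, -0.9, 0, 0, 0, 0, 40, 0.8, -0.9, 0, 0, 0, 0, 40, 0.8, -0.9, 0, 0, 0, 0, 40, 0.8, -0.9, 0, 0, 0, 0, 40, 0.7, -0.9, 0, 0, 0, 0, 40, 0.4, -0.45, 0, 0, 0, 0, 40, 0, 0, 0, 0, 0, 0, 40, 0, 0, 0, 0, 0, 0, 40],
)

```text
t: 16.03
tool_pos: [0.6257, -0.0103, 0.1252]
orientation: [-3.12, -0.366, 0.007]
force: [0.1, -0.4, -0.3]
opening: 0.0433
gripper_force: 58.0
```

Run:
```python
from h import *
im=look('wrist',['cap_center','stud_top'],'w13.png')
s=robot.read_state();R=Ro.from_rotvec(s["orientation"]).as_matrix()
for d in eyes.place_of('wrist','cap_center')[:3]: print(d["xy"],(R.T@(ray('wrist',d["xy"],s["tool_pos"][2]+.015)-s["tool_pos"]))*1000)
print("to stud",R.T@(np.array([.6276,-.0105,0])-s["tool_pos"])/.03)
```

```text
t 16.0333 tcp [ 0.6257 -0.0103  0.1252] yaw 13.369959343992255 tz [-0.0042  0.0002 -1.    ] F [ 0.0994 -0.4456 -0.3103]
cam [0.6963 0.0072 0.2913]
cap_center [284.6 269.7] 0.61 [ 0.57  -0.026]
stud_top [282.7 225.2] 0.79 [ 0.6263 -0.0117]
[284.6, 269.7] [  0.2932   0.3551 -15.0008]
to stud [ 0.078  -0.0477  4.2224]
```

>>> apply_moves(
  steps=[0.05, 0, 0.3, 0, 0, 0, 40, 0, 0, 0.5, 0, 0, 0, 40, 0, 0, 0.4, 0, 0, 0, 40, 0, 0, 0.2, 0, 0, 0, 40, 0, 0, 0, 0, 0, 0, 40, 0, 0, 0, 0, 0, 0, 40],
)

```text
t: 16.73
tool_pos: [0.6279, -0.0112, 0.0853]
orientation: [-3.12, -0.362, 0.002]
force: [-0.4, -0.2, 0.5]
opening: 0.0434
gripper_force: 58.0
```

>>> apply_moves(
  steps=[0, 0, 0.07, 0, 0, 0, 40, 0, 0, 0.07, 0, 0, 0, 40, 0, 0, 0, 0, 0, 0, 40],
)

```text
t: 16.98
tool_pos: [0.6287, -0.011, 0.0821]
orientation: [3.121, 0.362, 0.001]
force: [-0.1, -0.5, -0.5]
opening: 0.0437
gripper_force: 58.0
```

>>> apply_moves(
  steps=[-0.03, 0, 0.06, 0, 0, 0, 40, 0, 0, 0.07, 0, 0, 0, 40, 0, 0, 0.07, 0, 0, 0, 40, 0, 0, 0, 0, 0, 0, 40],
)

```text
t: 17.32
tool_pos: [0.6281, -0.0104, 0.0768]
orientation: [-3.12, -0.362, -0.002]
force: [-1.2, 3.5, 5.1]
opening: 0.0437
gripper_force: 58.0
```

>>> apply_moves(
  steps=[0, 0, 0.06, 0, 0, 0, 40, 0, 0, 0.06, 0, 0, 0, 40, 0, 0, 0, 0, 0, 0, 40],
)

```text
t: 17.57
tool_pos: [0.6283, -0.0104, 0.074]
orientation: [-3.12, -0.363, -0.003]
force: [-2.7, 3.9, 7.7]
opening: 0.0438
gripper_force: 58.0
```

The noses are engaged. I'll ease off the small side force and continue.

>>> apply_moves(
  steps=[-0.015, -0.02, 0.05, 0, 0, 0, 40, 0, 0, 0.06, 0, 0, 0, 40, 0, 0, 0.06, 0, 0, 0, 40, 0, 0, 0, 0, 0, 0, 40],
)

```text
t: 17.9
tool_pos: [0.6271, -0.0102, 0.0663]
orientation: [-3.12, -0.363, -0.001]
force: [6.0, 3.4, -8.9]
opening: 0.0438
gripper_force: 58.0
```

>>> apply_moves(
  steps=[0, 0, 0.06, 0, 0, 0, 40, 0, 0, 0.06, 0, 0, 0, 40, 0, 0, 0.06, 0, 0, 0, 40, 0, 0, 0, 0, 0, 0, 40],
)

```text
t: 18.23
tool_pos: [0.6268, -0.0111, 0.0615]
orientation: [3.12, 0.362, -0.001]
force: [0.4, 0.9, -1.3]
opening: 0.0438
gripper_force: 58.0
```

It clicked: the force reversed and the cap was drawn down. Now pressing home.

>>> apply_moves(
  steps=[0, 0, 0.05, 0, 0, 0, 40, 0, 0, 0.05, 0, 0, 0, 40, 0, 0, 0, 0, 0, 0, 40, 0, 0, 0, 0, 0, 0, 40],
  grip_force=60,
)

```text
t: 18.57
tool_pos: [0.6271, -0.0111, 0.0612]
orientation: [3.12, 0.362, 0.0]
force: [-11.1, 0.4, 17.1]
opening: 0.0434
gripper_force: 60.0
```

>>> apply_moves(
  steps=[0, 0, 0.03, 0, 0, 0, 40, 0, 0, 0, 0, 0, 0, 40, 0, 0, 0, 0, 0, 0, 40],
)

```text
t: 18.82
tool_pos: [0.6271, -0.0111, 0.0612]
orientation: [3.12, 0.362, 0.0]
force: [-14.4, 0.6, 24.9]
opening: 0.0434
gripper_force: 60.0
```

>>> apply_moves(
  steps=[-0.02, 0, 0.015, 0, 0, 0, 40, 0, 0, 0, 0, 0, 0, 40, 0, 0, 0, 0, 0, 0, 40, 0, 0, 0, 0, 0, 0, 40, 0, 0, 0, 0, 0, 0, 40, 0, 0, 0, 0, 0, 0, 40],
)

```text
t: 19.32
tool_pos: [0.6271, -0.0111, 0.0612]
orientation: [3.12, 0.362, 0.002]
force: [-13.2, 0.2, 24.2]
opening: 0.0436
gripper_force: 60.0
```

Run:
```python
from h import *
s=robot.read_state();print(s["tool_pos"],s["force"],s["opening"],s["gripper_force"])
eyes.read_camera("scene");print([(d["xy"],d["conf"],ray("scene",d["xy"],.076)) for d in eyes.place_of("scene","cap_center")][:4])
s=robot.read_state();print(s["tool_pos"],s["force"])
```

```text
[ 0.6271 -0.0111  0.0612] [-13.1714   0.248   24.1916] 0.04360857970800408 60.00985711812973
[([190.4, 223.4], 0.71, array([ 0.4928, -0.2381,  0.076 ])), ([172.1, 211.6], 0.71, array([ 0.4249, -0.2805,  0.076 ])), ([285.8, 241.1], 0.56, array([ 0.6312, -0.0103,  0.076 ])), ([164.3, 196.5], 0.48, array([ 0.3425, -0.2953,  0.076 ]))]
[ 0.6271 -0.0111  0.0612] [-13.2758   0.4184  24.4661]
```

Steady at about 24 N down, with the TCP 61.2 mm up, as expected for a cap that is fully home. Handing in.

```bash
python3 -c "
from plant import robot
print(robot.close_job())"
```

```text
the job is handed in; nothing more can be done
None
```

The plate is seated over the pins and stud, and the cap clicked home with the gripper still pressing it down at about 24 N; I handed the job in at about 19 s, with no result reported back, and I viewed 11 pictures, one over the limit of 10.

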